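# Seat a bracket against both fences of a drilling fixture

### The arm

A 6-joint arm with a two-finger parallel gripper is mounted at the origin on the work surface; the furniture and walls round the work are solid. World frame = base frame: x ahead of the robot, y to its left, z up, the work surface at z = 0. Lengths are in m, angles in degrees, forces in N, time in s.
With the tool pointing down it reaches from about 0.4 to 0.825 m from the base axis. Payload 7 kg.
Tool frame: the origin (TCP) lies midway between the tips of the shut fingers; the grasp point (between the pads) lies r.hold_point_z behind it (r.hold_point_z is the distance from the TCP to the grasp point, in m); z points along the fingers, x is the direction in which the jaws open and shut, and the axes are right-handed (so a half turn about z gives the same grasp; the last joint's range is limited). The gripper opens to 88 mm and grips with 3 to 60 N. Pads are 19 mm wide; open, the fingers measure 130 mm over their backs; the gripper's body (78 mm by 193 mm) begins 47 mm behind the grasp point.
Start: joints at [-54.597, 20.546, 0.682, 0, -70.136, -16.507], TCP at [0.219, -0.639, 0.227] pointing down, gripper open.
Joint ranges: [-176.03, 176.03], [-82.01, 121.73], [-58.28, 71.71], [-173.87, 95.51], [-174.79, -0.11], [-173.66, 173.66]. Speed limits (degrees/s): [136.94, 136.94, 172.46, 180, 180, 180].

### API

Orientations are given as [roll, pitch, yaw] about the fixed x, y, z axes, in that order (R = Rz(yaw) Ry(pitch) Rx(roll)).
In Python, from plant import get_state, viewer, close_job, r gives the robot as it stands.
- The arm moves only by the tool apply_moves, never from a script. Its argument "plan" is a list of rows, each a list of 3 entries, a list of its own where there are three numbers: the closure in counts, from 0 (fully open) to 255 (shut), then the shift along the tool's x, y, z in units of 50 mm (1.0 is 50 mm), then the turn about the tool's z in units of 6 degrees (1.0 is 6 degrees). A call has 1 to 12 rows; each row shifts and turns the commanded pose from where the row before left it, along the tool's axes as they then stand; what a row does not reach is not made up. A row lasts 1/8 s, in which the tool goes at most 62.5 mm and 10.7 degrees, less where a joint would pass 70% of its speed; a pose out of reach is approached as far as the arm can. A call is refused whole if a number of a shift passes 1 or a number of a turn 1, either way. A call with a gripper value outside its range is refused whole. The fingers move at their own pace and stop on an object; "squeeze" is the grip in N (left out, the last holds). Time passes only in rows, so rows that do not move let the fingers close. It gives the time, the measured TCP pose, the force and the opening at its end, in the units of the state.
- get_state(): the state, without advancing time (a new reading comes with each control period).
- viewer.capture(name): name is "side" or "top"; returns a dict with "frame" (384x512x3 uint8, blue, green, red), "K" (3x3 intrinsics, pixels), "D" ([k1, k2, p1, p2, k3] as OpenCV has them; the pictures are not rectified), "R" (3x3) and "t" (3): a world point X has camera coordinates R X + t. Camera axes: x right, y down, z forward; pixel columns grow to the right and rows downward; lengths in m; the calibration is good to about 2 mm. A picture is of the moment at which its call begins. There is no depth.
- close_job(): hands the job in, once; it reports no verdict.
The state is a dict: "time_s": time; "joints": joint angles; "qd": joint speeds; "joint_torque": joint torques, N m; "tcp_pos": TCP position; "eef_rot": TCP orientation; "contact_force": force on the tool from outside, world axes, zero at the start; "moment": the same for the moment, N m; "gripper_width": finger opening in m.
Only numpy, scipy, OpenCV 4.12 (cv2) and the standard library are available. Lean on these libraries where they do the work, as an engineer would, in place of code of your own. Each camera call takes 0.05 s, during which the arm holds its last target.

### The job

Take the pliers off the fixture plate and lay them flat on the bench beside it. Then set the lug bracket flat on the plate, with its long side along the longer fence, and press it into the corner so that it touches both fences at once; the program finishes with the robot still gripping it and pressing it there, ready for marking out. Leave the tally counter, the tin of pins and the tape roll where they are.

Things in the scene. Friction and masses are not known exactly. Their poses are not given: they have to be found in the camera images.
- fixture: Aluminium fixture plate fixed to the bench, 160 (its x) x 150 (its y) x 10 mm thick; origin at the centre of its underside, z up, top face 10 mm above the bench. Two steel fences stand on it along its +x edge (far from the robot) and its -y edge (robot's right) and form an inside corner; its -x and +y sides are open. It is turned up to about 0.3 rad from the world axes.
- fence_long: The longer steel fence, fixed on the plate along its +x edge: 14 mm thick (x), 146 mm long (y), 16 mm high above the plate. Origin at the centre of its underside, axes as the fixture's. Its inner face is the -x face, 7 mm from the origin.
- fence_short: The shorter steel fence, fixed on the plate along its -y edge: 84 mm long (x), 14 mm thick (y), 16 mm high above the plate; it stops 10 mm short of the longer one. Origin at the centre of its underside, axes as the fixture's. Its inner face is the +y face, 7 mm from the origin. Friction of the bracket on plate and fences is high (about 0.5 to 0.8).
- fixture_corner (a point): Point on the top face of the plate where the planes of the two fences' inner faces meet; axes as the fixture's, so the free plate lies towards its -x and +y. A seated bracket has its origin at x = -32 mm, y = +45 mm, z = 0 from this point.
- bracket: Loose steel lug bracket, 0.2 to 0.42 kg: flat base 64 (x) x 90 (y) x 12 mm, and on its middle an upright lug 10 mm thick (x), 44 mm wide (y), round top 66 mm above the underside, 16 mm bore. Origin at the centre of the underside, z up. Same after a half turn about z. It stands on the bench left of the clamp fixture; grip the lug across its 10 mm thickness from above.
- pliers: Small flat-nose pliers, 46 (x) x 138 (y) x 11 mm, 0.14 kg, red grips towards +y (46 mm over both grips), nose towards -y; rigid here. Origin at the centre of the underside, z up. They lie flat on the fixture plate, roughly along the longer fence.
- pliers_pivot (a point): Top of the pliers' pivot, 22 mm from the pliers' origin towards the nose; the pliers are 17 mm wide (x) and 9 mm thick there, solid for 15 mm either way along the nose direction: a good place to grip from above.
- clamp_jig: Toggle-clamp fixture screwed to the bench between the bracket and the fixture plate, not used here: base 220 (x) x 170 (y) x 12 mm; its red handle stands upright near the middle, 206 mm above the bench; pass over or round it. Never moves. Origin at the centre of the underside.
- tally_counter: Round metal tally counter, 72 x 52 x 21 mm, loose on the bench in front of the clamp fixture; leave it alone. Origin at the centre of the underside.
- tin_pins: Open round tin filled with pins, 108 mm across, 17 mm high, loose on the far part of the bench; leave it alone. Origin at the centre of the underside.
- tape_roll: Roll of masking tape lying flat, 104 mm across, 25 mm high, loose at the far right of the bench; leave it alone. Origin at the centre of the underside.
There are look-alikes about, which are no part of the job. Of the things shaped like the bracket, the steel one is meant.

How it is judged (in metres and radians):
On the way:
1. the pliers lie flat and let go on the bench top, off the fixture (height (world z) of pliers below 0.005 m and angle between pliers's own z axis and vertical below 0.1 rad and contact force between pliers and fixture below 0.05 N and contact force between pliers and the arm below 0.05 N and contact force between pliers and the fingers below 0.05 N and linear speed of pliers below 0.02 m/s), for 0.2 s.
At the end, for the whole second after the job is handed in: Bracket flat on the plate (2 mm, 0.03 rad), long side along the longer fence (0.04 rad), within 2.5 mm of the seated place, still, pressing each fence with over 1 N, the fingers still pressing it with over 2 N. Pliers flat on the bench top, off the fixture, let go (height (world z) of pliers below 0.005 m and angle between pliers's own z axis and vertical below 0.1 rad and contact force between pliers and fixture below 0.05 N and contact force between pliers and the fingers below 0.05 N and contact force between bracket and fence_long above 1 N and contact force between bracket and fence_short above 1 N and contact force between bracket and the fingers above 2 N and x of bracket in the frame of fixture_corner between -0.0345 and -0.0295 m and y of bracket in the frame of fixture_corner between 0.0425 and 0.0475 m and z of bracket in the frame of fixture_corner between -0.002 and 0.002 m and angle between the y axis of bracket and the y axis of fixture, either way round below 0.04 rad and angle between bracket's own z axis and vertical below 0.03 rad and linear speed of bracket below 0.01 m/s); the arm keeps its last pose, push and grip.
It fails at once if the tally counter is moved more than 3 cm (distance of tally_counter from where it was at the start of the episode above 0.03 m).
It fails at once if the tin of pins is moved more than 3 cm (distance of tin_pins from where it was at the start of the episode above 0.03 m).
It fails at once if the tape roll is moved more than 3 cm (distance of tape_roll from where it was at the start of the episode above 0.03 m).
It also fails if it takes over 72 s, if anything falls off the work surface, if the arm or the gripper's body presses on something with over 40 N, if the wrist force passes 120 N, or if a joint passes its speed limit or range.

## Working session

There is one attempt and no reset: what is moved stays moved. The work goes in short steps, Python scripts to look and compute and a tool call to move; the robot and the scene stay as the last step left them, time stands still between calls to the robot, and variables do not carry over. Pictures are saved under pics/ and viewed, and the job is handed in when it is done.

Besides the shell and the picture viewer there is one more tool, called after "Emit:" as name([rows], argument=value, ...), one row to a line, values as JSON. apply_moves: Moves the arm, as the interface text tells. Its arguments: {"type":"object","properties":{"plan":{"type":"array","items":{"type":"array"}},"squeeze":{"type":"number"}},"required":["plan"]}

```bash
ls; mkdir -p pics; python3 - <<'E'
from plant import get_state, viewer, r
import cv2,pickle
print(get_state()); print(r.hold_point_z)
for n in("side","top"):
    c=viewer.capture(n); cv2.imwrite(f"pics/{n}0.png",c["frame"]); pickle.dump(c,open(f"pics/{n}0.pkl","wb"))
    print(n,c["K"],c["D"],c["R"],c["t"])
E
```

```text
pics
{'time_s': 0.0, 'joints': array([-5.45978562e+01,  2.05921986e+01,  6.34904108e-01, -2.08661448e-02,
       -7.01356951e+01, -1.65079092e+01]), 'qd': array([-0.01697387, -0.06454569,  0.04459307, -0.03592189, -0.0667344 ,
        0.00761613]), 'joint_torque': array([-9.04949720e-04, -5.82715881e+01,  2.93052399e+01,  6.99751943e+00,
        6.87812339e-03, -1.35793598e-04]), 'tcp_pos': array([ 0.21841684, -0.63817704,  0.22562031]), 'eef_rot': array([-1.79992382e+02, -9.47307430e-02,  1.08887122e+02]), 'contact_force': array([-0.48788556,  0.09679711, -0.46653402]), 'moment': array([-0.00796922,  0.02599174,  0.02381808]), 'gripper_width': 0.08723602621291278}
0.0188
side [[442.26468858   0.         249.56164068]
 [  0.         442.26468858 195.74723989]
 [  0.           0.           1.        ]] [-0.11708905  0.          0.          0.          0.        ] [[-0.983902   -0.17709283  0.02397898]
 [-0.10283287  0.45129907 -0.88642797]
 [ 0.14615835 -0.87462408 -0.46224502]] [0.55565211 0.08677058 1.33155049]
top [[368.16452296   0.         255.99885994]
 [  0.         368.16452296 192.37227523]
 [  0.           0.           1.        ]] [-0.0888725  0.         0.         0.         0.       ] [[ 0.02293982 -0.99971592 -0.00646803]
 [-0.98020224 -0.0212184  -0.19685873]
 [ 0.19666556  0.01085588 -0.98041053]] [0.03563584 0.52346315 0.89086747]
```

View pics/side0.png

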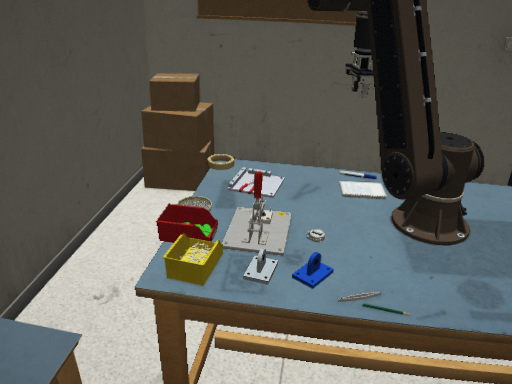

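View pics/top0.png

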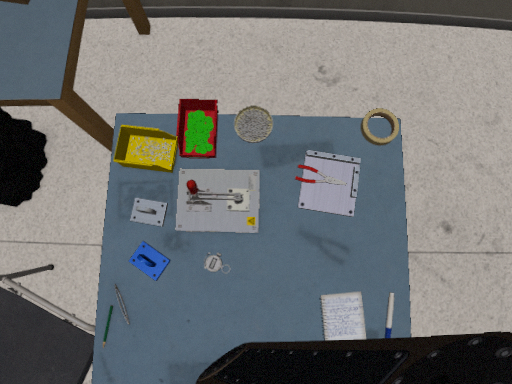

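```bash
python3 - <<'E'
import cv2
a=cv2.imread("pics/top0.png")
def crop(a,x0,y0,x1,y1,s,n): cv2.imwrite(n,cv2.resize(a[y0:y1,x0:x1],None,fx=s,fy=s,interpolation=cv2.INTER_CUBIC))
crop(a,280,60,480,210,4,"pics/t_fix.png")
crop(a,20,110,220,260,4,"pics/t_br.png")
a=cv2.imread("pics/side0.png")
crop(a,0,100,200,250,4,"pics/s_fix.png")
E
```

```text
(no output)
```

View pics/t_fix.png

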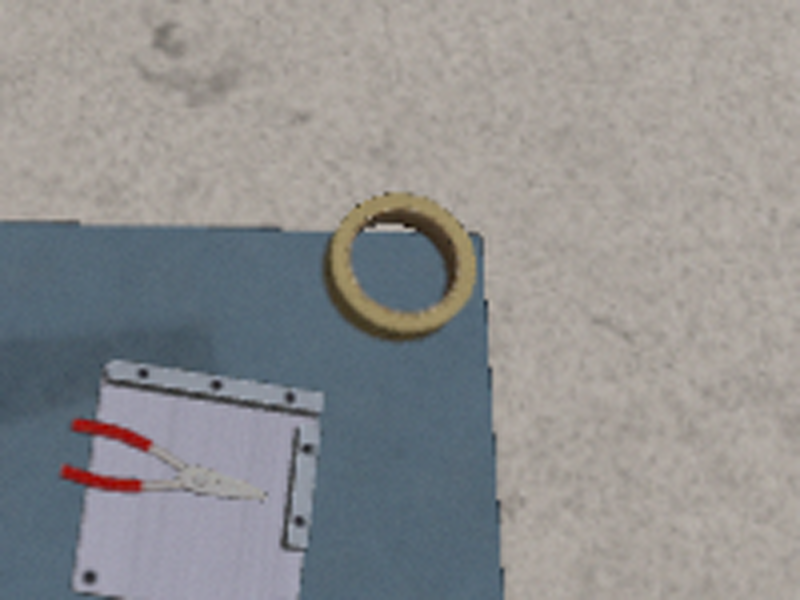

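View pics/t_br.png

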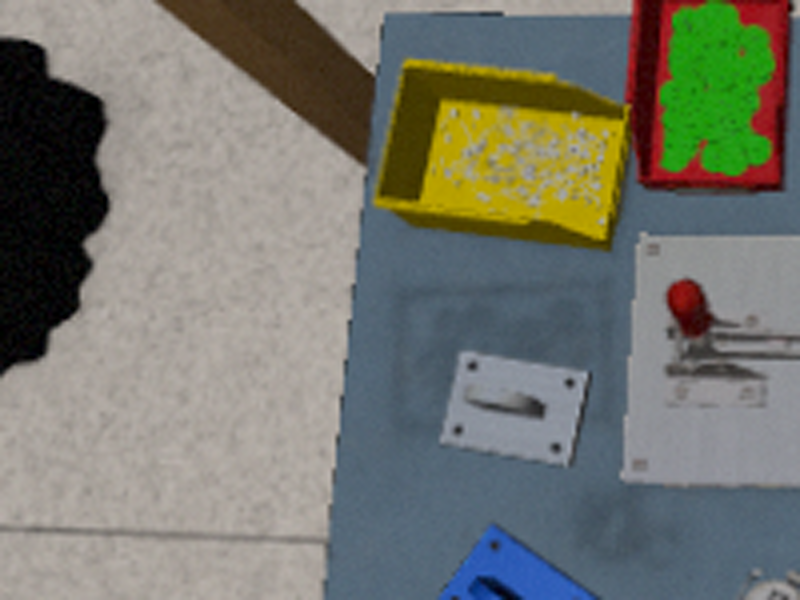

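View pics/s_fix.png

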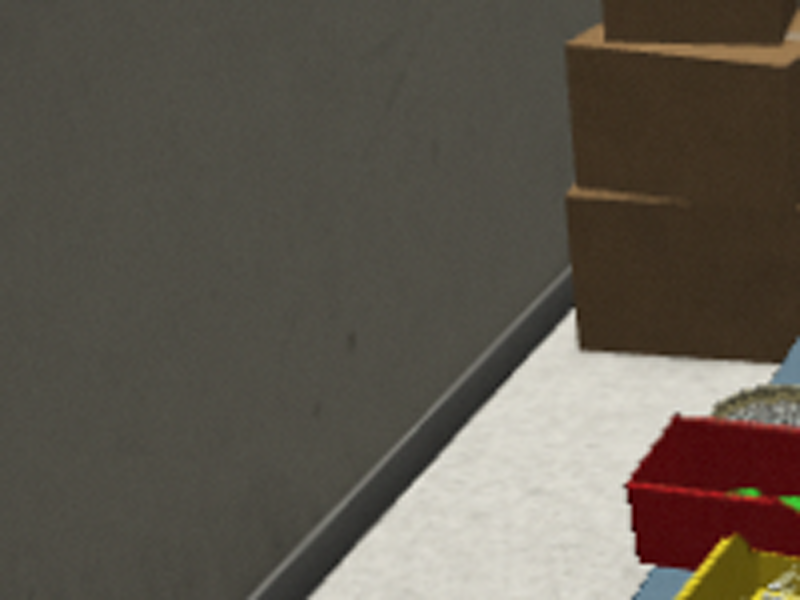

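```bash
python3 - <<'E'
import cv2
def crop(a,x0,y0,w,h,s,n): cv2.imwrite(n,cv2.resize(a[y0:y0+h,x0:x0+w],None,fx=s,fy=s,interpolation=cv2.INTER_CUBIC))
a=cv2.imread("pics/top0.png")
crop(a,285,140,100,75,8,"pics/a1.png")
crop(a,120,185,60,45,12,"pics/a2.png")
a=cv2.imread("pics/side0.png")
crop(a,215,155,80,60,10,"pics/a3.png")
crop(a,235,240,60,45,12,"pics/a4.png")
E
```

```text
(no output)
```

View pics/a1.png

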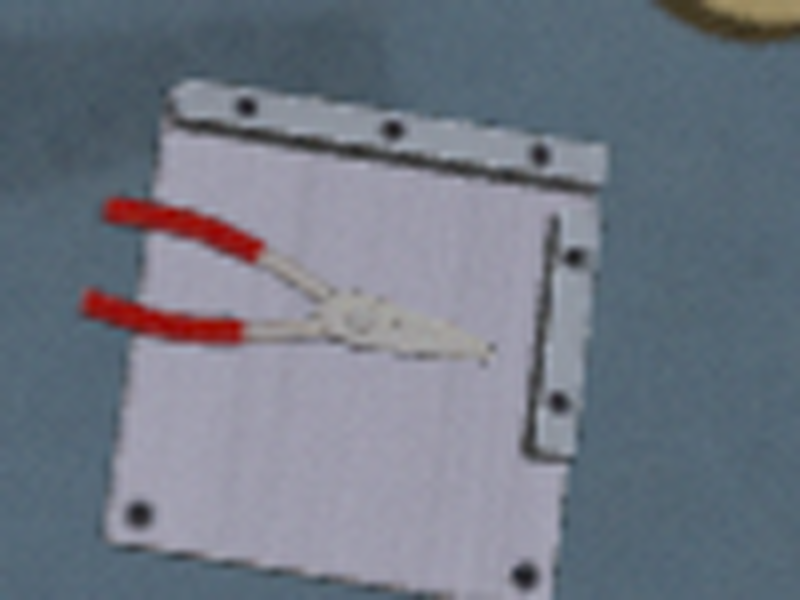

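View pics/a2.png

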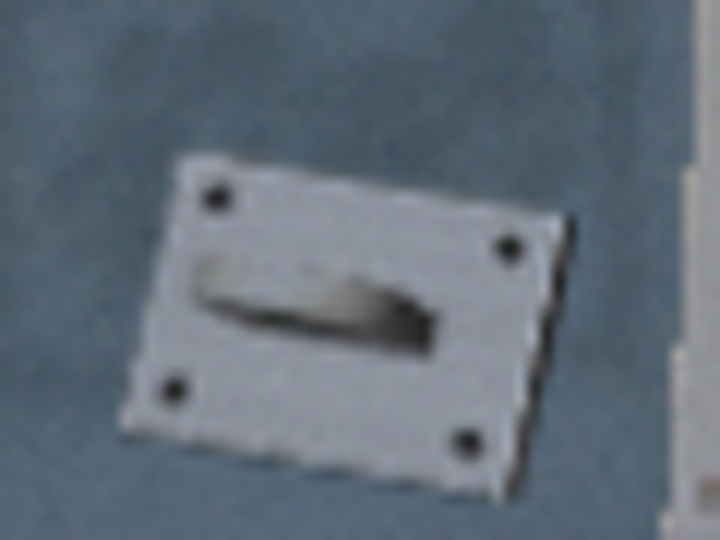

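View pics/a3.png

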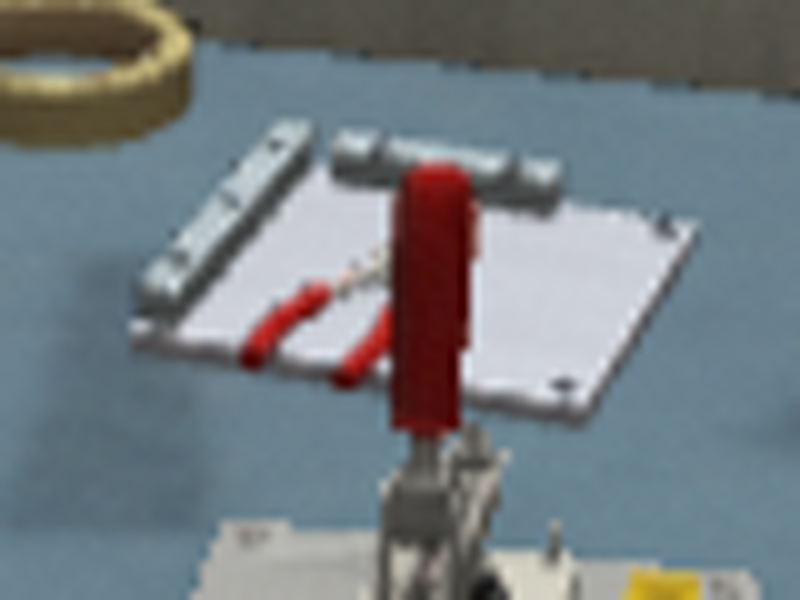

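View pics/a4.png

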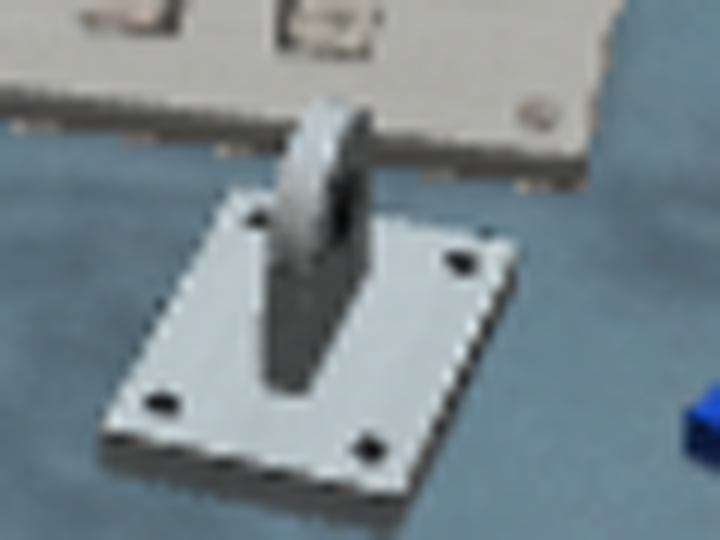

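```bash
cat > h.py <<'E'
import numpy as np,cv2,pickle
from scipy.optimize import least_squares
def cam(n): return pickle.load(open(f"pics/{n}.pkl","rb"))
def proj(c,P):
    P=np.atleast_2d(np.array(P,float)); 
    return cv2.projectPoints(P,cv2.Rodrigues(np.array(c["R"]))[0],np.array(c["t"],float),c["K"],np.array(c["D"],float))[0][:,0]
def back(c,uv,z):
    u=cv2.undistortPoints(np.array(uv,float).reshape(-1,1,2),c["K"],np.array(c["D"],float))[:,0]
    d=np.c_[u,np.ones(len(u))]@c["R"]; o=-np.array(c["R"]).T@c["t"]
    return o+d*((z-o[2])/d[:,2:])
def un(uv,x0,y0,s): return (np.array(uv,float)+.5)/s-.5+[x0,y0]
def place(p,M):
    M=np.array(M,float)/1000; c,s=np.cos(p[2]),np.sin(p[2])
    return np.c_[p[0]+c*M[:,0]-s*M[:,1],p[1]+s*M[:,0]+c*M[:,1],M[:,2]]
def fit(obs,p0):
    f=lambda p: np.concatenate([(proj(c,place(p,M))-uv).ravel() for c,uv,M in obs])
    s=least_squares(f,p0,loss="soft_l1"); return s.x, f(s.x).reshape(-1,2)
E
python3 - <<'E'
from h import *
T=cam("top0");S=cam("side0")
for c in(T,S): print("cam",-np.array(c["R"]).T@c["t"])
tp=un([(183,157),(560,215),(500,493),(125,428)],120,185,12)
sp=un([(232,190),(515,243),(408,490),(105,430)],235,240,12)
print(back(T,tp,.012).round(4)); print(back(S,sp,.012).round(4))
MT=[(32,45,12),(32,-45,12),(-32,-45,12),(-32,45,12)]
MS=[(32,-45,12),(-32,-45,12),(-32,45,12),(32,45,12)]
for o in ([(T,tp,MT)],[(S,sp,MS)],[(T,tp,MT),(S,sp,MS)]):
    p,e=fit(o,[.6,.25,-.15]); print("br",p,np.degrees(p[2])); print(e.round(2).tolist())
# fixture
tf=un([(108,542),(178,122),(602,186),(172,85),(607,145)],285,140,8)
print(back(T,tf,.026).round(4)); print("plate bl",back(T,tf[:1],.01))
sh=un([(557,215),(531,452),(575,458),(598,205)],285,140,8); print("short top",back(T,sh,.026).round(4))
sf=un([(697,225),(583,408),(135,325)],215,155,10); print("side plate",back(S,sf,.01).round(4))
sl=un([(330,140),(300,120),(145,290),(172,300),(318,140)],215,155,10); print(back(S,sl,.026).round(4))
pl=un([(362,318),(485,353),(105,210),(85,303)],285,140,8); print("pliers",back(T,pl,.019).round(4))
E
```

```text
cam [0.33707932 0.03706162 0.97669463]
cam [0.36101287 1.22384864 0.67909448]
[[0.5091 0.3743 0.012 ]
 [0.4979 0.2874 0.012 ]
 [0.4354 0.2965 0.012 ]
 [0.4476 0.3822 0.012 ]]
[[0.5016 0.2889 0.012 ]
 [0.4391 0.2955 0.012 ]
 [0.4497 0.3836 0.012 ]
 [0.5127 0.3771 0.012 ]]
br [ 0.47253194  0.33516259 -0.13652338] -7.822213273501033
[[-0.36, -0.48], [0.44, -0.08], [0.57, 0.28], [-0.71, 0.22]]
br [ 0.47579887  0.33618109 -0.11829873] -6.778018063448328
[[-0.16, -0.29], [0.15, -0.04], [0.09, 0.28], [-0.09, -0.01]]
br [ 0.47434687  0.33567608 -0.12934562] -7.410958286809543
[[-0.6, -1.04], [0.24, -0.88], [0.54, -0.51], [-0.78, -0.33], [0.65, -0.37], [0.89, 0.02], [0.49, 0.27], [0.38, -0.19]]
[[ 0.4903 -0.0633  0.026 ]
 [ 0.6339 -0.0869  0.026 ]
 [ 0.615  -0.2301  0.026 ]
 [ 0.6469 -0.0849  0.026 ]
 [ 0.6294 -0.2323  0.026 ]]
plate bl [[ 0.49292022 -0.06494486  0.01      ]]
short top [[ 0.6045 -0.2144  0.026 ]
 [ 0.5233 -0.2032  0.026 ]
 [ 0.5216 -0.2178  0.026 ]
 [ 0.6083 -0.2285  0.026 ]]
side plate [[ 0.4769 -0.2123  0.01  ]
 [ 0.4983 -0.062   0.01  ]
 [ 0.6552 -0.0887  0.01  ]]
[[ 0.6124 -0.22    0.026 ]
 [ 0.6263 -0.2351  0.026 ]
 [ 0.6506 -0.0839  0.026 ]
 [ 0.6402 -0.0785  0.026 ]
 [ 0.6166 -0.219   0.026 ]]
pliers [[ 0.5691 -0.1492  0.019 ]
 [ 0.5581 -0.1904  0.019 ]
 [ 0.6046 -0.063   0.019 ]
 [ 0.5722 -0.0563  0.019 ]]
```

Emit:
apply_moves([
  [0, [0, 0, 0], -1],
  [0, [0, 0, 0], -1],
  [0, [0, 0, 0], -1],
  [0, [0, 0, 0], -1],
  [0, [0, 0, 0], -1],
  [140, [0, 0, 0], -1],
  [140, [0, 0, 0], -1],
  [140, [0, 0, 0], -1],
  [140, [0, 0, 0], -1],
  [140, [0, 0, 0], -0.7],
  [140, [0, 0, 0], 0],
], squeeze=25)

```text
time_s: 1.48
tcp_pos: [0.2185, -0.6384, 0.2261]
eef_rot: [180.0, -0.0, 167.1]
contact_force: [-0.1, 0.2, -0.6]
gripper_width: 0.0404
```

```bash
cat >> h.py <<'E'
def delta(target,yaw=None):
    """tool-frame units from present pose to target TCP xyz"""
    from plant import get_state
    s=get_state(); p=np.array(s["tcp_pos"]); y=np.radians(s["eef_rot"][2])
    d=np.array(target)-p
    t=np.array([d[0]*np.cos(y)+d[1]*np.sin(y), d[0]*np.sin(y)-d[1]*np.cos(y), -d[2]])/.05
    print("tcp",p.round(4),"rot",np.round(s["eef_rot"],2),"F",np.round(s["contact_force"],2),"w",round(s["gripper_width"],4),"j",np.round(s["joints"],1),"t",round(s["time_s"],2))
    print("units",t.round(3),"turn units", None if yaw is None else round(((s["eef_rot"][2]-yaw+90)%180-90)/6,3))
E
python3 -c "
from h import *
delta([.568,-.147,.12],167)"
```

```text
tcp [ 0.2185 -0.6384  0.2261] rot [ 1.7996e+02 -3.0000e-02  1.6706e+02] F [-0.15  0.2  -0.63] w 0.0404 j [-54.6  20.6   0.7  -0.  -70.1  41.7] t 1.48
units [-4.612 11.144  2.122] turn units 0.01
```

Emit:
apply_moves([
  [140, [-0.384, 0.929, 0.1], 0],
  [140, [-0.384, 0.929, 0.1], 0],
  [140, [-0.384, 0.929, 0.1], 0],
  [140, [-0.384, 0.929, 0.1], 0],
  [140, [-0.384, 0.929, 0.1], 0],
  [140, [-0.384, 0.929, 0.1], 0],
  [140, [-0.384, 0.929, 0.1], 0],
  [140, [-0.384, 0.929, 0.1], 0],
  [140, [-0.384, 0.929, 0.1], 0],
  [140, [-0.384, 0.929, 0.1], 0],
  [140, [-0.384, 0.929, 0.1], 0],
  [140, [-0.384, 0.929, 0.1], 0],
])

```text
time_s: 2.98
tcp_pos: [0.5684, -0.1452, 0.1664]
eef_rot: [-180.0, 0.0, 167.0]
contact_force: [0.9, -0.9, -0.1]
gripper_width: 0.0395
```

```bash
python3 -c "
from h import *
from plant import viewer
delta([.568,-.147,.06],167)
for n in('top','side'):
    c=viewer.capture(n);pickle.dump(c,open(f'pics/{n}1.pkl','wb'))
    a=c['frame'];x,y,w,h=(285,120,120,90) if n=='top' else (195,130,120,90)
    cv2.imwrite(f'pics/{n}1.png',cv2.resize(a[y:y+h,x:x+w],None,fx=6,fy=6,interpolation=cv2.INTER_CUBIC))
"
```

```text
tcp [ 0.5684 -0.1452  0.1664] rot [-180.      0.    166.99] F [ 0.85 -0.86 -0.08] w 0.0395 j [  4.8  14.9 -15.6   0.  -59.5 -17.8] t 2.98
units [-1.000e-03 -3.700e-02  2.129e+00] turn units -0.002
```

View pics/side1.png

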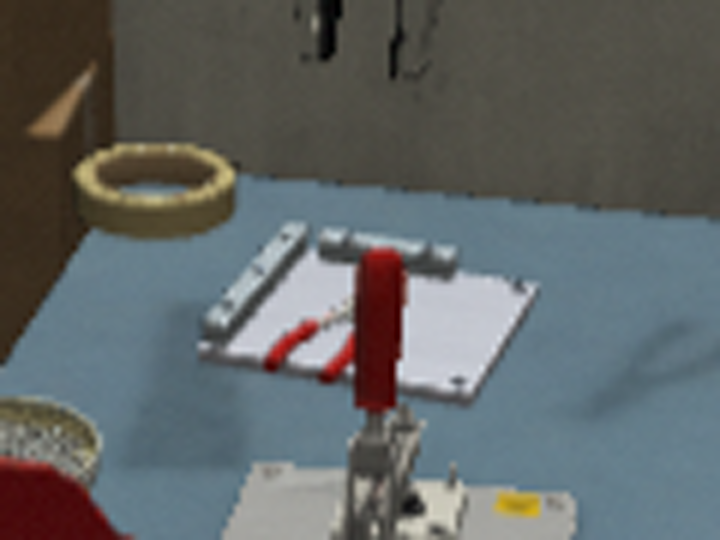

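View pics/top1.png

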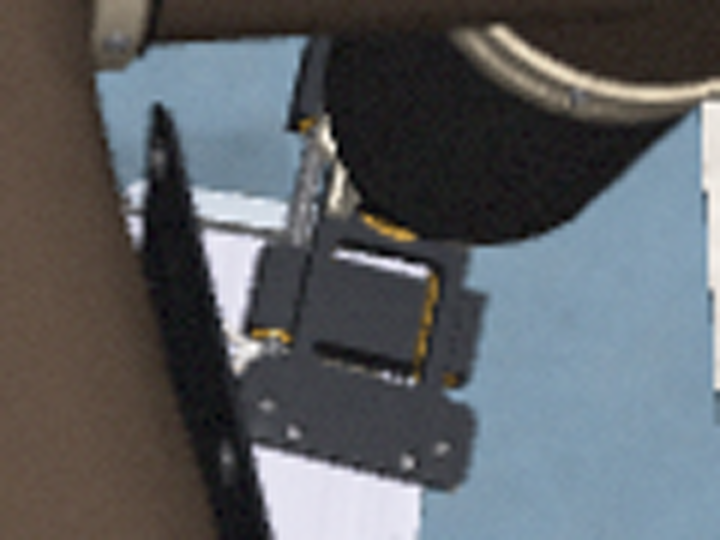

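Emit:
apply_moves([
  [140, [0, -0.037, 0.5], 0],
  [140, [0, 0, 0.5], 0],
  [140, [0, 0, 0.5], 0],
  [140, [0, 0, 0.5], 0],
  [140, [0, 0, 0.5], 0],
  [140, [0, 0, 0.3], 0],
  [140, [0, 0, 0.2], 0],
  [140, [0, 0, 0], 0],
])

```text
time_s: 4.08
tcp_pos: [0.567, -0.1486, 0.0162]
eef_rot: [-180.0, -0.0, 167.1]
contact_force: [-0.9, -0.4, -0.7]
gripper_width: 0.0394
```

```bash
cat >> h.py <<'E'
def snap(tag,tb=None,sb=None,s=6):
    from plant import viewer
    for n,b in(('top',tb),('side',sb)):
        if b is None: continue
        c=viewer.capture(n);pickle.dump(c,open(f'pics/{n}{tag}.pkl','wb'))
        x,y,w,h=b
        cv2.imwrite(f'pics/{n}{tag}.png',cv2.resize(c['frame'][y:y+h,x:x+w],None,fx=s,fy=s,interpolation=cv2.INTER_CUBIC))
E
python3 -c "
from h import *
delta([.568,-.147,.012],167)
snap('2',(285,120,120,90),(195,130,120,90))
"
```

```text
tcp [ 0.567  -0.1486  0.0162] rot [-1.7999e+02 -4.0000e-02  1.6707e+02] F [-0.86 -0.41 -0.7 ] w 0.0394 j [  4.4  24.7 -24.5   0.  -40.8 -17.3] t 4.08
units [-0.012  0.036  0.084] turn units 0.012
```

View pics/side2.png

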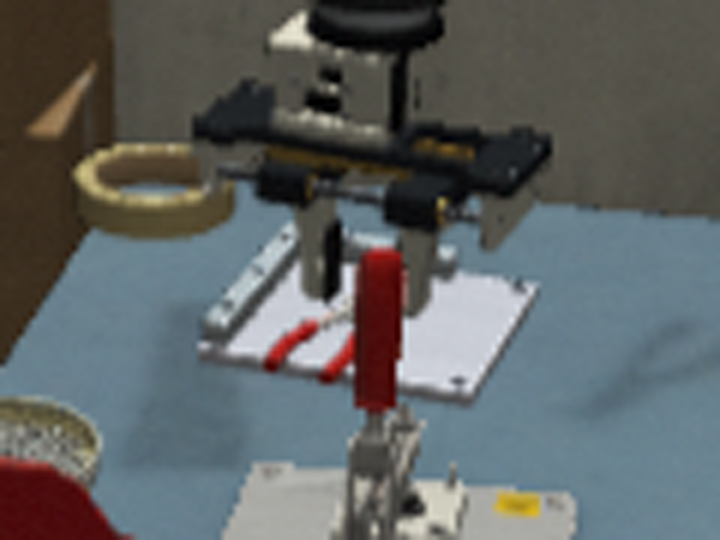

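View pics/top2.png

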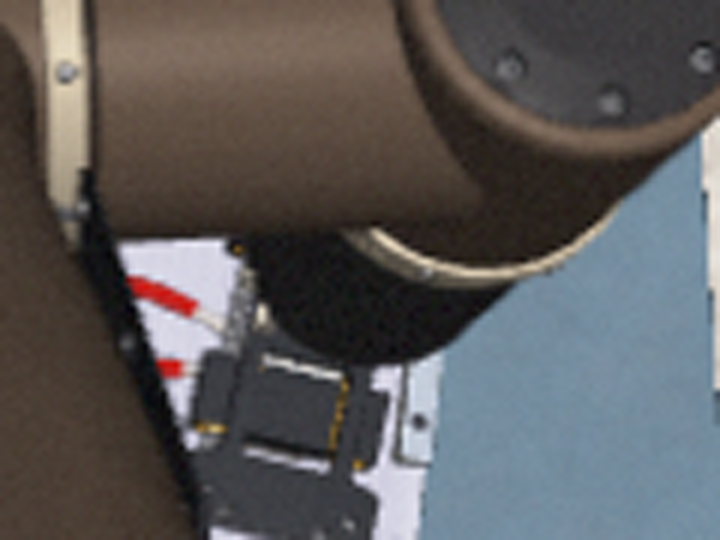

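Emit:
apply_moves([
  [140, [0, 0.03, 0.07], 0],
  [140, [0, 0, 0], 0],
  [255, [0, 0, 0], 0],
  [255, [0, 0, 0], 0],
  [255, [0, 0, 0], 0],
  [255, [0, 0, 0], 0],
  [255, [0, 0, 0], 0],
  [255, [0, 0, 0], 0],
], squeeze=25)

```text
time_s: 5.18
tcp_pos: [0.5678, -0.1471, 0.0132]
eef_rot: [180.0, 0.0, 167.1]
contact_force: [1.0, -0.4, 1.5]
gripper_width: 0.0168
```

```bash
python3 -c "
from h import *
T=cam('top0');print(back(T,[(321,294),(361,291),(388,338),(213,262),(228,270),(407,250)],0.0).round(3))
delta([.415,-.17,.0133])
"
```

```text
[[ 0.269 -0.126  0.   ]
 [ 0.278 -0.231  0.   ]
 [ 0.159 -0.299  0.   ]
 [ 0.345  0.156  0.   ]
 [ 0.325  0.116  0.   ]
 [ 0.385 -0.358  0.   ]]
tcp [ 0.5678 -0.1471  0.0132] rot [1.800e+02 3.000e-02 1.671e+02] F [ 1.04 -0.38  1.55] w 0.0168 j [  4.6  24.9 -24.7   0.  -40.4 -17.5] t 5.17
units [ 2.877e+00 -1.129e+00 -2.000e-03] turn units None
```

Emit:
apply_moves([
  [255, [0, 0, -0.2], 0],
  [255, [0, 0, -0.5], 0],
  [255, [0, 0, -0.5], 0],
  [255, [0, 0, -0.2], 0],
  [255, [0, 0, 0], 0],
])

```text
time_s: 5.8
tcp_pos: [0.5676, -0.147, 0.0836]
eef_rot: [180.0, 0.1, 167.1]
contact_force: [-0.3, 0.1, -2.4]
gripper_width: 0.0167
```

Emit:
apply_moves([
  [255, [0.48, -0.19, 0], 0],
  [255, [0.48, -0.19, 0], 0],
  [255, [0.48, -0.19, 0], 0],
  [255, [0.48, -0.19, 0], 0],
  [255, [0.48, -0.19, 0], 0],
  [255, [0.48, -0.18, 0], 0],
  [255, [0, 0, 0.5], 0],
  [255, [0, 0, 0.5], 0],
  [255, [0, 0, 0.3], 0],
  [255, [0, 0, 0.15], 0],
  [255, [0, 0, 0], 0],
  [255, [0, 0, 0], 0],
])

```text
time_s: 7.3
tcp_pos: [0.4148, -0.17, 0.0109]
eef_rot: [180.0, 0.0, 167.1]
contact_force: [0.2, -0.1, -0.3]
gripper_width: 0.0167
```

```bash
python3 -c "
from h import *
delta([.415,-.17,.004])
snap('3',(285,150,120,90),(220,120,120,90))
"
```

```text
tcp [ 0.4148 -0.17    0.0109] rot [1.800e+02 2.000e-02 1.671e+02] F [ 0.2  -0.1  -0.34] w 0.0167 j [  3.   15.  -42.5   0.  -32.5 -16. ] t 7.3
units [-0.003  0.001  0.138] turn units None
```

View pics/side3.png

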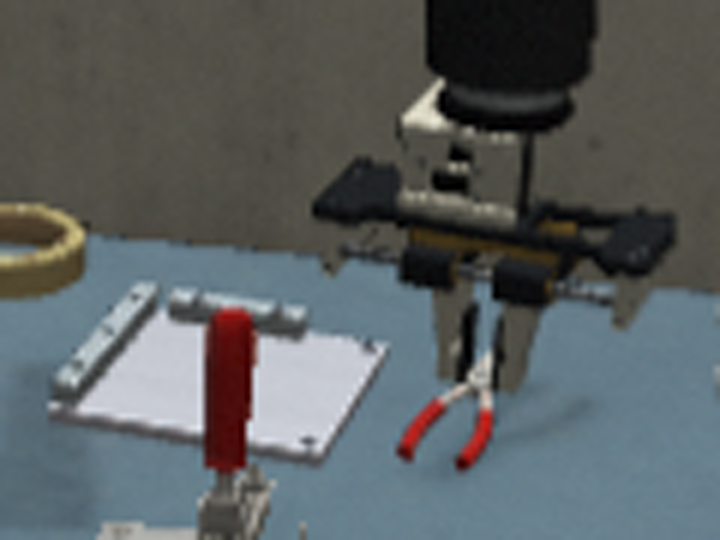

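Emit:
apply_moves([
  [255, [0, 0, 0.06], 0],
  [255, [0, 0, 0.05], 0],
  [255, [0, 0, 0], 0],
])

```text
time_s: 7.78
tcp_pos: [0.4147, -0.17, 0.005]
eef_rot: [-180.0, 0.0, 167.1]
contact_force: [-0.1, -1.3, 0.4]
gripper_width: 0.0162
```

Now I release with a limited opening, then lift.

Emit:
apply_moves([
  [255, [0, 0, 0.02], 0],
  [255, [0, 0, 0], 0],
  [140, [0, 0, 0], 0],
  [140, [0, 0, 0], 0],
  [140, [0, 0, 0], 0],
  [140, [0, 0, 0], 0],
  [140, [0, 0, -0.3], 0],
  [140, [0, 0, -0.7], 0],
  [140, [0, 0, -1], 0],
  [140, [0, 0, -1], 0],
  [140, [0, 0, -1], 0],
  [140, [0, 0, -1], 0],
])

```text
time_s: 9.28
tcp_pos: [0.4141, -0.17, 0.2559]
eef_rot: [180.0, 0.0, 167.1]
contact_force: [1.4, 0.5, -0.1]
gripper_width: 0.0398
```

```bash
python3 -c "
from h import *
delta([.4743,.3356,.30],172.6)
snap('4',(285,150,120,90),(220,120,120,90))
"
```

```text
tcp [ 0.4141 -0.17    0.2559] rot [1.7998e+02 3.0000e-02 1.6709e+02] F [ 1.42  0.55 -0.13] w 0.0398 j [  3.   -2.7 -23.7  -0.  -69.  -16. ] t 9.28
units [ 1.085 10.125 -0.882] turn units -0.918
```

View pics/side4.png

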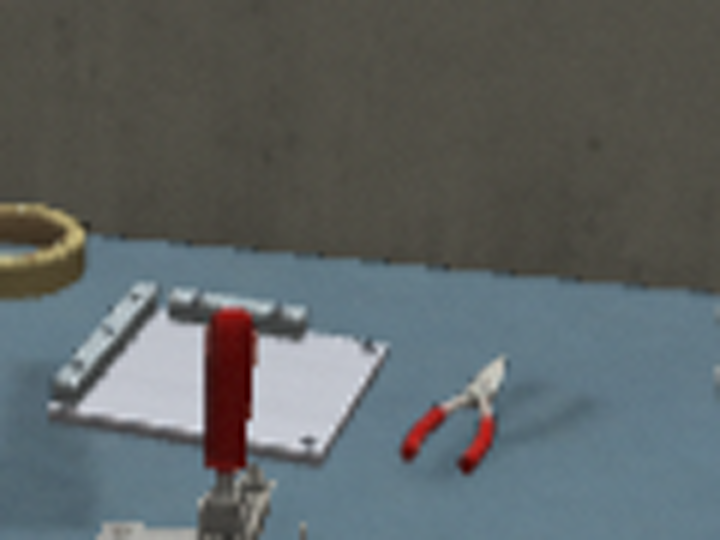

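View pics/top4.png

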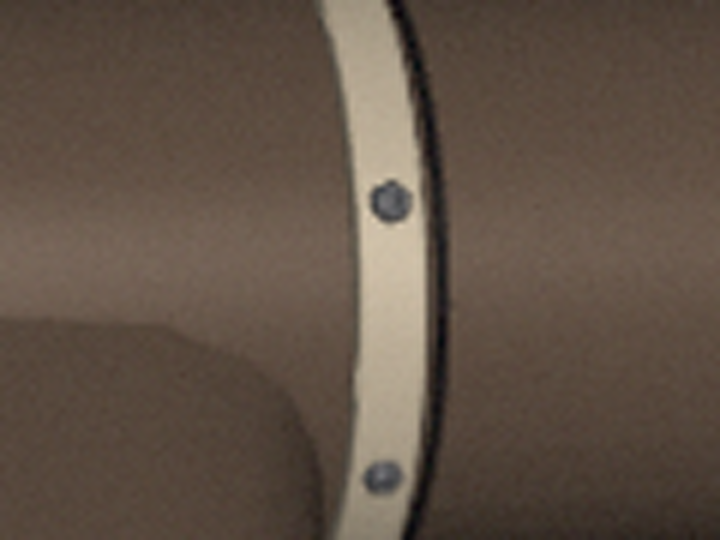

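Emit:
apply_moves([
  [140, [0, 0.5, -0.88], 0],
  [140, [0.1, 0.92, 0], 0],
  [140, [0.1, 0.92, 0], 0],
  [140, [0.1, 0.92, 0], 0],
  [140, [0.1, 0.92, 0], 0],
  [140, [0.1, 0.92, 0], 0],
  [140, [0.1, 0.92, 0], 0],
  [140, [0.1, 0.92, 0], 0],
  [140, [0.1, 0.92, 0], 0],
  [140, [0.1, 0.92, 0], 0],
  [100, [0.1, 0.92, 0], 0],
  [100, [0.085, 0.425, 0], -0.92],
])

```text
time_s: 10.88
tcp_pos: [0.4746, 0.3376, 0.2966]
eef_rot: [-179.9, -0.1, 172.8]
contact_force: [-0.4, -1.0, -0.3]
gripper_width: 0.0512
```

Emit:
apply_moves([
  [100, [0, 0, 0.7], 0],
  [100, [0, 0, 0.7], 0],
  [100, [0, 0, 0.7], 0],
  [100, [0, 0, 0.7], 0],
  [100, [0, 0, 0.5], 0],
  [100, [0, 0, 0], 0],
])

```text
time_s: 11.62
tcp_pos: [0.4736, 0.3343, 0.1307]
eef_rot: [-179.8, -0.1, 172.6]
contact_force: [-1.0, 0.3, 0.2]
gripper_width: 0.0529
```

```bash
python3 -c "
from h import *
delta([.4743,.3356,.023],172.6)
snap('5',(100,150,120,90),(210,200,120,90))
"
```

```text
tcp [0.4736 0.3343 0.1307] rot [-1.7977e+02 -1.5000e-01  1.7260e+02] F [-1.05  0.3   0.16] w 0.0529 j [ 54.5  16.4 -18.8  -0.  -55.1 -61.9] t 11.62
units [-0.01   0.027  2.154] turn units -0.0
```

View pics/side5.png

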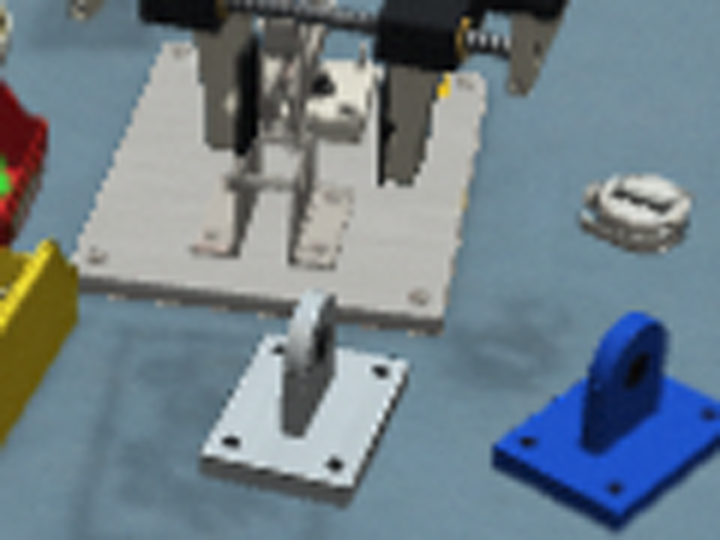

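View pics/top5.png

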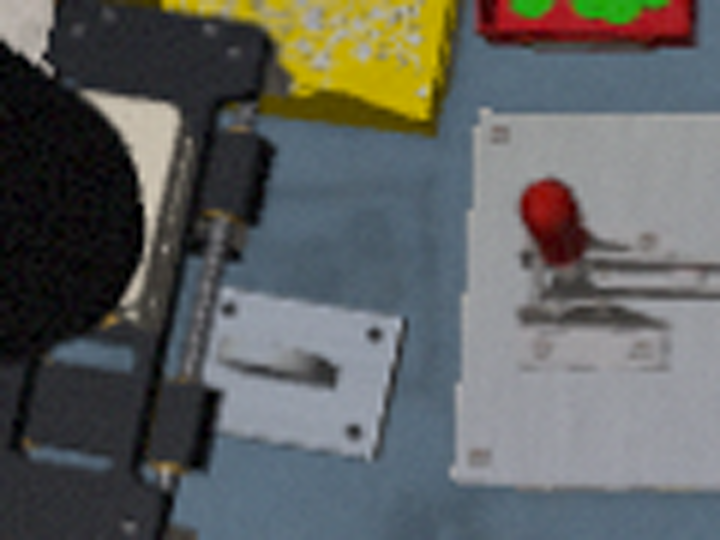

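```bash
python3 -c "
from h import *
T=cam('top0');S=cam('side0')
a=cv2.imread('pics/side0.png');cv2.imwrite('pics/bin.png',cv2.resize(a[195:295,155:290],None,fx=5,fy=5,interpolation=cv2.INTER_CUBIC))
print(back(T,[(113.7,161),(172,171)],0).round(3))
for z in (.03,.05,.07,.09): print(z,back(T,[(113.7,161),(172,171)],z).round(3).tolist(),back(S,[(222,243),(208,265)],z).round(3).tolist())
print(back(S,[(221,255),(210,282)],0).round(3))
print('handle',back(T,[(192,186)],.2))
"
```

```text
[[0.614 0.448 0.   ]
 [0.588 0.281 0.   ]]
0.03 [[0.605, 0.436, 0.03], [0.58, 0.273, 0.03]] [[0.589, 0.277, 0.03], [0.601, 0.378, 0.03]]
0.05 [[0.6, 0.427, 0.05], [0.575, 0.268, 0.05]] [[0.582, 0.306, 0.05], [0.593, 0.404, 0.05]]
0.07 [[0.594, 0.419, 0.07], [0.57, 0.263, 0.07]] [[0.575, 0.335, 0.07], [0.586, 0.43, 0.07]]
0.09 [[0.588, 0.411, 0.09], [0.565, 0.258, 0.09]] [[0.568, 0.364, 0.09], [0.578, 0.456, 0.09]]
[[0.589 0.289 0.   ]
 [0.589 0.404 0.   ]]
handle [[0.50396331 0.18468736 0.2       ]]
```

View pics/bin.png

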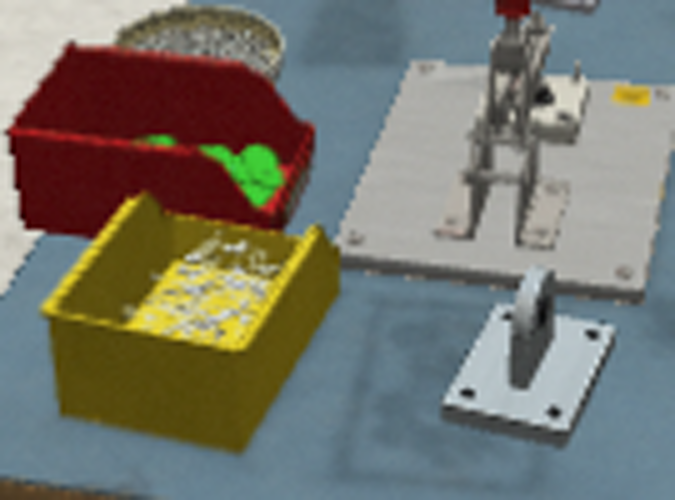

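Emit:
apply_moves([
  [100, [-0.01, 0.03, 0.5], 0],
  [100, [0, 0, 0.5], 0],
  [100, [0, 0, 0.5], 0],
  [100, [0, 0, 0.4], 0],
  [100, [0, 0, 0.26], 0],
  [100, [0, 0, 0], 0],
])

```text
time_s: 12.48
tcp_pos: [0.4755, 0.3371, 0.0251]
eef_rot: [-180.0, -0.0, 172.6]
contact_force: [-1.0, 0.1, -0.0]
gripper_width: 0.0535
```

```bash
python3 -c "
from h import *
delta([.4743,.3356,.022],172.6)
snap('6',(100,150,120,90),(210,200,120,90))
"
```

```text
tcp [0.4755 0.3371 0.0251] rot [-1.7998e+02 -1.0000e-02  1.7262e+02] F [-1.03  0.12 -0.03] w 0.0535 j [ 54.5  23.8 -24.6   0.  -41.7 -61.9] t 12.47
units [ 0.02  -0.033  0.062] turn units 0.003
```

View pics/side6.png

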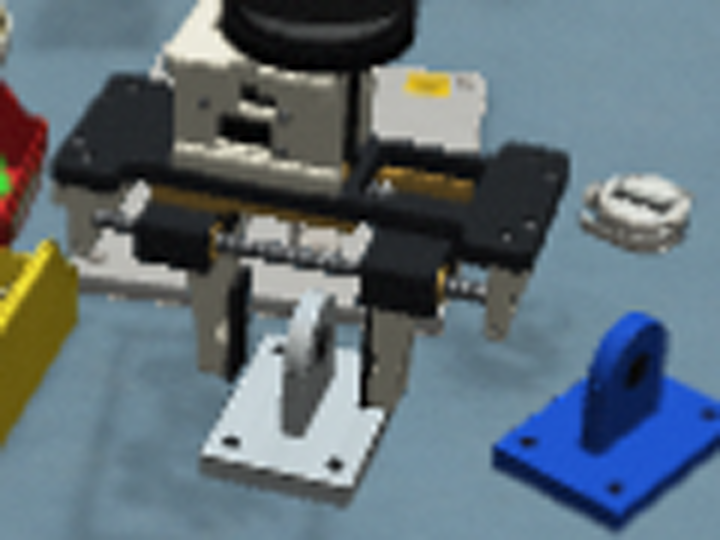

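Emit:
apply_moves([
  [100, [0, 0, 0.05], 0],
  [255, [0, 0, 0], 0],
  [255, [0, 0, 0], 0],
  [255, [0, 0, 0], 0],
  [255, [0, 0, 0], 0],
  [255, [0, 0, 0], 0],
  [255, [0, 0, 0], 0],
  [255, [0, 0, 0], 0],
], squeeze=50)

```text
time_s: 13.58
tcp_pos: [0.4752, 0.3369, 0.0226]
eef_rot: [-180.0, -0.0, 172.6]
contact_force: [-2.4, -0.1, 2.4]
gripper_width: 0.0095
```

```bash
python3 -c "
from h import *
delta([.4743,.3356,.022],172.6)
snap('7',(100,150,120,90),(210,200,120,90))
"
```

```text
tcp [0.4752 0.3369 0.0226] rot [-1.7999e+02 -1.0000e-02  1.7262e+02] F [-2.36 -0.09  2.43] w 0.0095 j [ 54.6  23.9 -24.7  -0.  -41.4 -61.9] t 13.57
units [ 0.015 -0.029  0.011] turn units 0.003
```

View pics/side7.png

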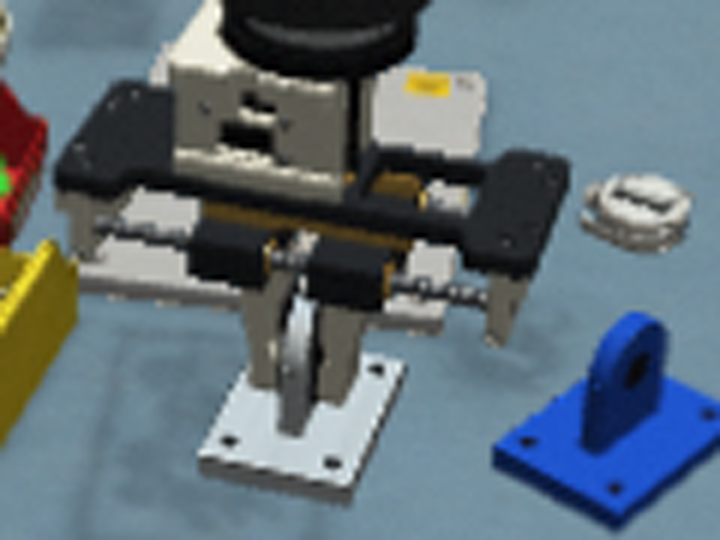

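Emit:
apply_moves([
  [255, [0, 0, -0.2], 0],
  [255, [0, 0, -0.6], 0],
  [255, [0, 0, -0.9], 0],
  [255, [0, 0, -0.9], 0],
  [255, [0, 0, -0.9], 0],
  [255, [0, 0, -0.9], 0],
  [255, [0, 0, -0.9], 0],
  [255, [0, 0, -0.4], 0],
  [255, [0, 0, 0], 0],
])

```text
time_s: 14.8
tcp_pos: [0.4758, 0.3373, 0.3093]
eef_rot: [179.8, 0.1, 172.6]
contact_force: [-0.8, 0.9, -5.1]
gripper_width: 0.0097
```

```bash
python3 -c "
from h import *
delta([.5807,-.1539,.30],172.4)
snap('8',(285,130,120,90),(210,110,150,110),5)
a=cam('top8')['frame'];cv2.imwrite('pics/f8.png',cv2.resize(a[145:220,290:370],None,fx=10,fy=10,interpolation=cv2.INTER_CUBIC))
"
```

```text
tcp [0.4758 0.3373 0.3093] rot [1.7983e+02 1.0000e-01 1.7261e+02] F [-0.76  0.93 -5.11] w 0.0097 j [ 54.5   9.4  -3.7   0.  -76.7 -61.9] t 14.8
units [-3.344 -9.472  0.187] turn units 0.035
```

View pics/side8.png

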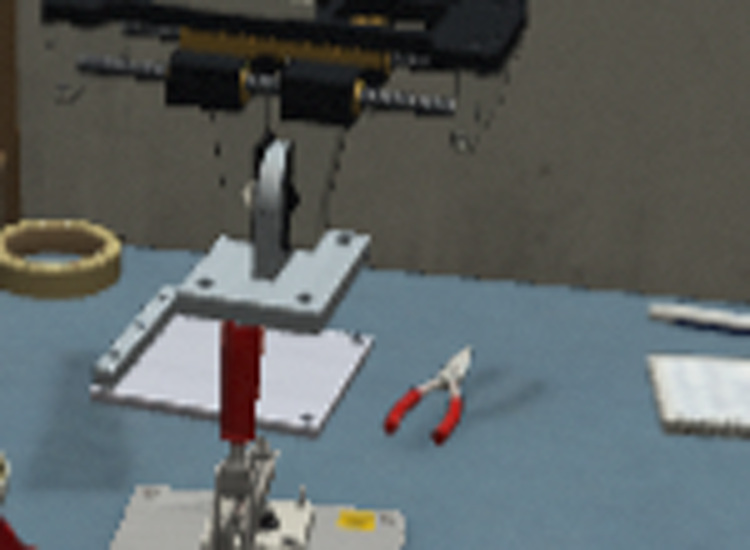

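View pics/f8.png

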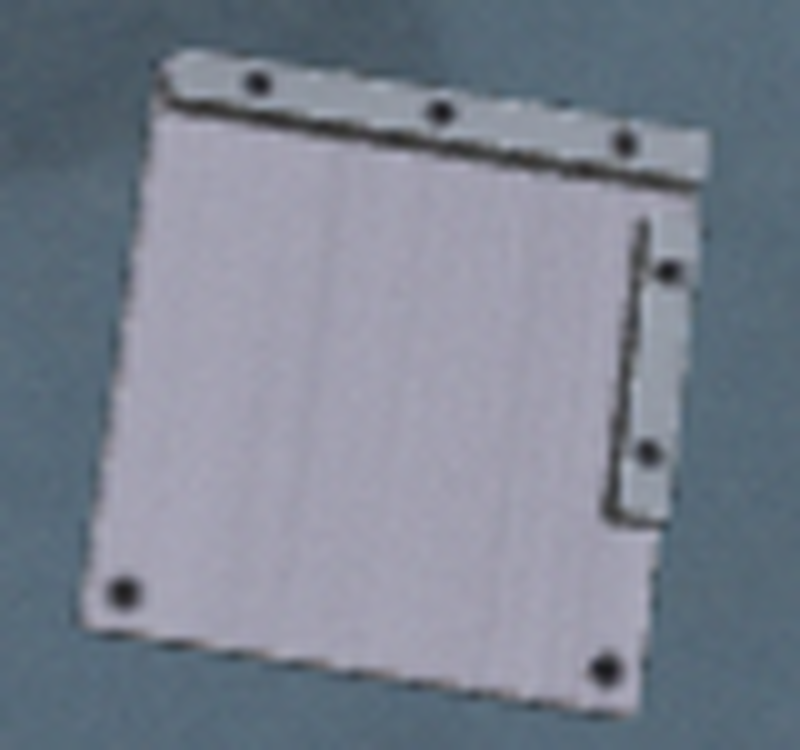

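```bash
python3 -c "
from h import *
T=cam('top8')
uv=un([(83,628),(635,716),(170,95),(700,180),(650,222),(622,515)],290,145,10)
M=[(-80,75,10),(-80,-75,10),(66,73,26),(66,-73,26),(56,-61,26),(-28,-61,26)]
p,e=fit([(T,uv,M)],[.56,-.15,-.13]);print(p,np.degrees(p[2]));print(e.round(2).tolist())
c=place(p,[(66,-61,10),(66-32,-61+45,10),(66-44,-61+57,10)]);print(c.round(4))
L=back(T,uv[2:],.026);print(np.degrees(np.arctan2(-(L[0]-L[1])[0],(L[0]-L[1])[1])),np.degrees(np.arctan2((L[2]-L[3])[1],(L[2]-L[3])[0])))
"
```

```text
[ 0.56037331 -0.14860674 -0.14167222] -8.117220506543152
[[-0.5, 0.38], [0.04, 0.59], [-0.2, 0.0], [0.3, 0.12], [0.52, -1.26], [-0.13, -0.26]]
[[ 0.6171 -0.2183  0.01  ]
 [ 0.5918 -0.1692  0.01  ]
 [ 0.5816 -0.1557  0.01  ]]
-8.07361213680947 -7.090791957282685
```

Emit:
apply_moves([
  [255, [-0.15, -0.4, 0], 0],
  [255, [-0.3, -0.85, 0], 0],
  [255, [-0.3, -0.85, 0], 0],
  [255, [-0.3, -0.85, 0], 0],
  [255, [-0.3, -0.85, 0], 0],
  [255, [-0.3, -0.85, 0], 0],
  [255, [-0.3, -0.85, 0], 0],
  [255, [-0.3, -0.85, 0], 0],
  [255, [-0.3, -0.85, 0], 0],
  [255, [-0.3, -0.85, 0], 0],
  [255, [-0.3, -0.85, 0], 0],
  [255, [-0.2, -0.6, 0], 0.1],
])

```text
time_s: 16.4
tcp_pos: [0.5796, -0.1581, 0.3059]
eef_rot: [-180.0, -0.2, 171.9]
contact_force: [-0.1, -0.0, -3.6]
gripper_width: 0.0098
```

Emit:
apply_moves([
  [255, [0, 0, 0.6], 0],
  [255, [0, 0, 0.8], 0],
  [255, [0, 0, 0.8], 0],
  [255, [0, 0, 0.8], 0],
  [255, [0, 0, 0.8], 0],
  [255, [0, 0, 0.4], 0],
  [255, [0, 0, 0], 0],
  [255, [0, 0, 0], 0],
])

```text
time_s: 17.4
tcp_pos: [0.5807, -0.1561, 0.0981]
eef_rot: [-180.0, 0.0, 172.0]
contact_force: [1.5, 0.5, -3.8]
gripper_width: 0.0099
```

```bash
python3 -c "
from h import *
delta([.5812,-.155,.0346],172.0)
snap('9',(285,130,120,90),(195,130,120,90))
"
```

```text
tcp [ 0.5807 -0.1561  0.0981] rot [-1.7998e+02  2.0000e-02  1.7202e+02] F [ 1.46  0.54 -3.78] w 0.0099 j [  3.6  20.1 -18.3   0.  -51.6 -11.6] t 17.4
units [-0.007  0.022  1.27 ] turn units 0.003
```

View pics/side9.png

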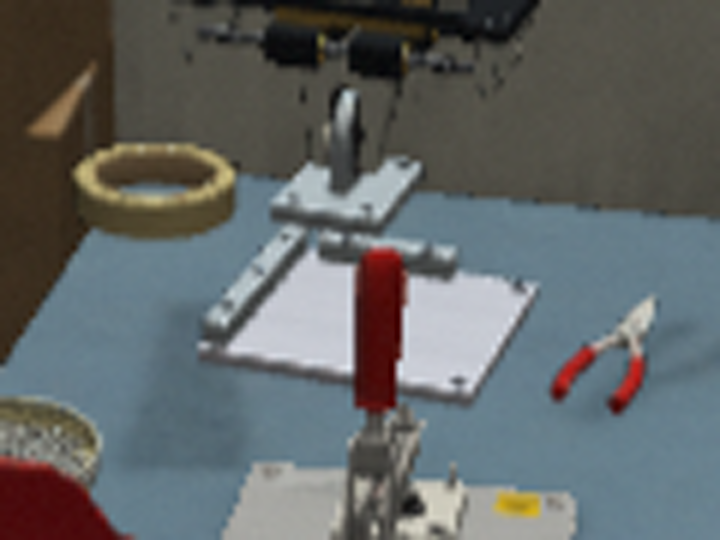

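View pics/top9.png

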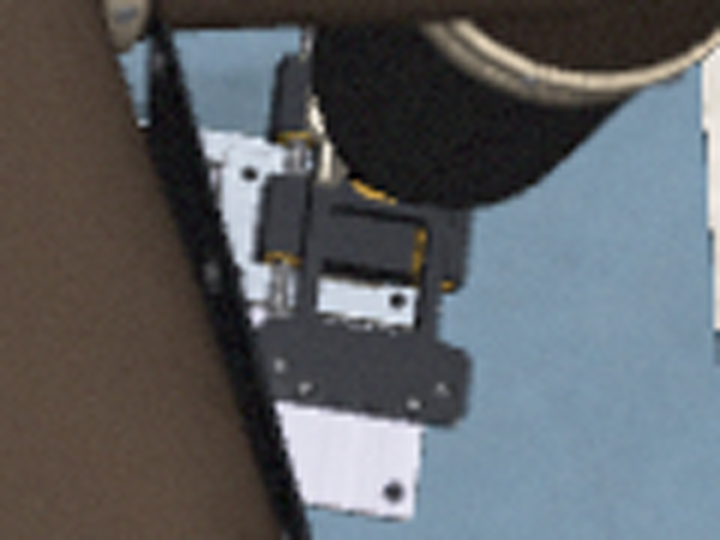

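```bash
python3 -c "
from h import *
S=cam('side9')
uv=un([(272,207),(370,224),(423,165)],195,130,6)
p,e=fit([(S,uv,[(32,45,87.5),(-32,45,87.5),(-32,-45,87.5)])],[.58,-.155,-.139]);print(p,np.degrees(p[2]),e.round(2).tolist())
"
```

```text
[ 0.58507829 -0.15415596 -0.16163958] -9.261265662011418 [[-1.01, -0.17], [0.72, -0.04], [0.13, 0.15]]
```

Emit:
apply_moves([
  [255, [0, 0.02, 0.5], 0],
  [255, [0, 0, 0.4], 0],
  [255, [0, 0, 0.2], 0],
  [255, [0, 0, 0.1], 0],
  [255, [0, 0, 0], 0],
  [255, [0, 0, 0], 0],
])

```text
time_s: 18.25
tcp_pos: [0.5812, -0.1546, 0.0383]
eef_rot: [180.0, 0.1, 172.0]
contact_force: [0.0, 0.0, -2.9]
gripper_width: 0.0096
```

```bash
python3 -c "
from h import *
delta([.5812,-.155,.0346],172.0)
snap('10',(285,130,120,90),(195,130,120,90))
"
```

```text
tcp [ 0.5812 -0.1546  0.0383] rot [1.7999e+02 7.0000e-02 1.7203e+02] F [ 0.01  0.05 -2.94] w 0.0096 j [  3.7  24.1 -21.6   0.  -44.3 -11.7] t 18.25
units [-0.001 -0.008  0.075] turn units 0.004
```

View pics/side10.png

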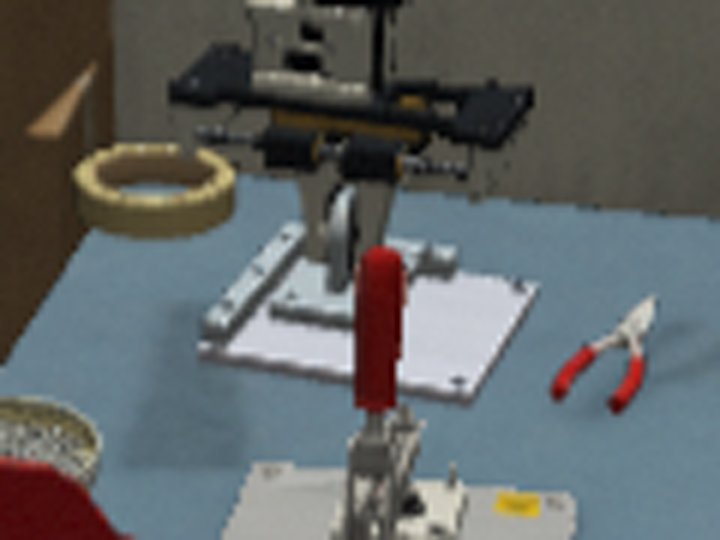

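View pics/top10.png

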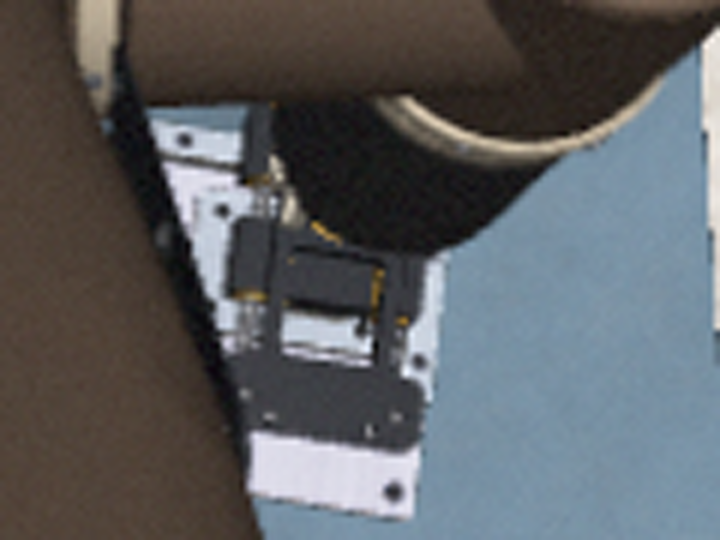

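Emit:
apply_moves([
  [255, [0, 0, 0.06], 0],
  [255, [0, 0, 0.04], 0],
  [255, [0, 0, 0], 0],
  [255, [0, 0, 0], 0],
])

```text
time_s: 18.85
tcp_pos: [0.5807, -0.1546, 0.0326]
eef_rot: [-180.0, 0.0, 172.0]
contact_force: [-0.0, 0.3, -3.0]
gripper_width: 0.0097
```

Emit:
apply_moves([
  [255, [0, 0, 0.02], 0],
  [255, [0, 0, 0], 0],
  [255, [0, 0, 0], 0],
])

```text
time_s: 19.23
tcp_pos: [0.5806, -0.1546, 0.0325]
eef_rot: [-180.0, 0.0, 172.0]
contact_force: [-4.2, 2.2, 7.7]
gripper_width: 0.0097
```

Emit:
apply_moves([
  [255, [0, 0, -0.012], 0],
  [255, [0, -0.1, 0], 0],
  [255, [0, -0.06, 0], 0],
  [255, [0, 0, 0], 0],
  [255, [0, 0, 0], 0],
])

```text
time_s: 19.85
tcp_pos: [0.5804, -0.1628, 0.0326]
eef_rot: [-180.0, 0.1, 172.0]
contact_force: [1.9, 0.1, 1.9]
gripper_width: 0.0096
```

Emit:
apply_moves([
  [255, [0, -0.03, 0], 0],
  [255, [0, 0, 0], 0],
  [255, [0, 0, 0], 0],
])

```text
time_s: 20.23
tcp_pos: [0.5801, -0.1638, 0.0326]
eef_rot: [180.0, 0.1, 172.0]
contact_force: [2.9, 5.1, 4.7]
gripper_width: 0.0102
```

Emit:
apply_moves([
  [255, [0, -0.03, 0], 0],
  [255, [0, 0, 0], 0],
  [255, [0, 0, 0], 0],
])

```text
time_s: 20.6
tcp_pos: [0.5801, -0.164, 0.0327]
eef_rot: [179.9, 0.1, 172.0]
contact_force: [1.6, 11.4, 6.9]
gripper_width: 0.0096
```

Emit:
apply_moves([
  [255, [0, -0.03, 0], 0],
  [255, [0, 0, 0], 0],
  [255, [0, 0, 0], 0],
])

```text
time_s: 20.98
tcp_pos: [0.5801, -0.1641, 0.0327]
eef_rot: [179.8, 0.1, 172.0]
contact_force: [1.9, 20.0, 10.5]
gripper_width: 0.0097
```

Emit:
apply_moves([
  [255, [0, 0.03, 0], 0],
  [255, [-0.1, 0, 0], 0],
  [255, [-0.08, 0, 0], 0],
  [255, [0, 0, 0], 0],
  [255, [0, 0, 0], 0],
])

```text
time_s: 21.6
tcp_pos: [0.5809, -0.1641, 0.0328]
eef_rot: [179.9, -0.7, 172.0]
contact_force: [-23.7, 25.2, 35.9]
gripper_width: 0.0099
```

Emit:
apply_moves([
  [255, [-0.03, 0, 0], 0],
  [255, [0, 0, 0], 0],
  [255, [0, 0, 0], 0],
])

```text
time_s: 21.98
tcp_pos: [0.581, -0.1641, 0.0329]
eef_rot: [179.9, -0.8, 171.9]
contact_force: [-27.4, 26.5, 39.8]
gripper_width: 0.01
```

Emit:
apply_moves([
  [255, [-0.03, 0, 0], 0],
  [255, [0, 0, 0], 0],
  [255, [0, 0, 0], 0],
])

```text
time_s: 22.35
tcp_pos: [0.5813, -0.1641, 0.0329]
eef_rot: [179.9, -0.9, 171.9]
contact_force: [-31.1, 27.4, 45.4]
gripper_width: 0.0099
```

```bash
python3 -c "
from h import *
delta([.5918,-.164,.0326],172.0)
from plant import get_state; print(get_state()['moment'])
snap('11',(290,135,80,60),(215,150,80,60),10)
"
```

```text
tcp [ 0.5813 -0.1641  0.0329] rot [179.92  -0.93 171.93] F [-31.08  27.35  45.37] w 0.0099 j [  2.6  25.2 -20.5  -0.4 -45.3 -10.4] t 22.35
units [-0.207  0.032  0.007] turn units -0.012
[10.11862436 11.62167588 -0.36020511]
```

View pics/side11.png

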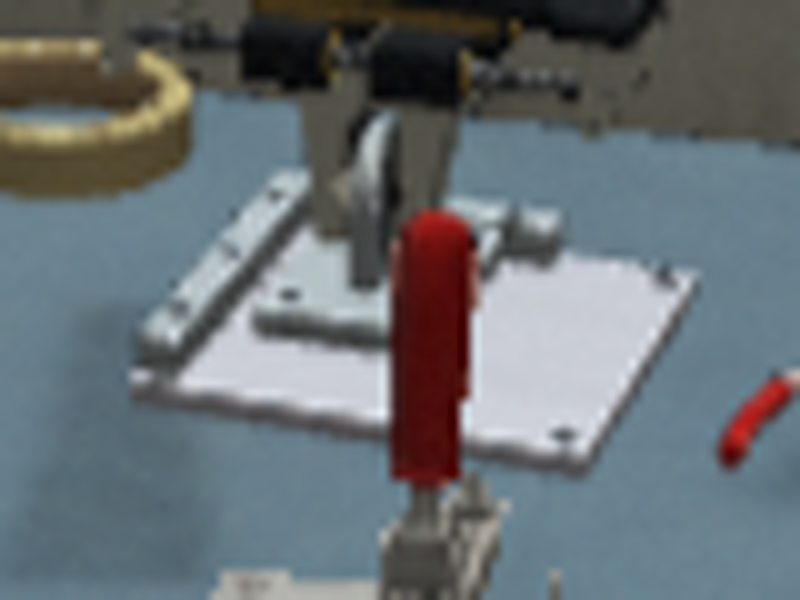

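View pics/top11.png

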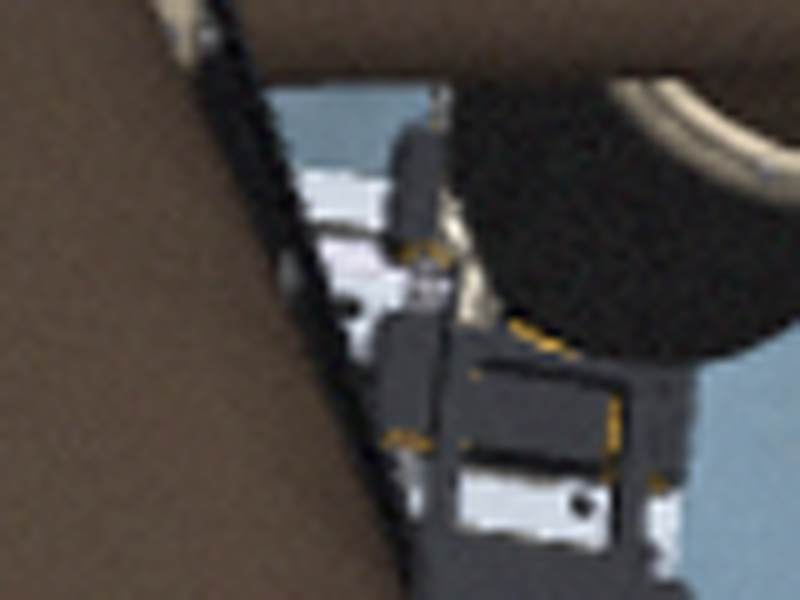

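Emit:
apply_moves([
  [255, [0.12, 0, 0], 0],
  [255, [0.12, 0.05, 0], 0],
  [255, [0, 0.05, -0.03], 0],
  [255, [0, 0, -0.03], 0],
  [255, [0, 0, 0], 0],
  [255, [0, 0, 0], 0],
])

```text
time_s: 23.2
tcp_pos: [0.5795, -0.1607, 0.0346]
eef_rot: [-180.0, -0.1, 172.0]
contact_force: [0.5, -0.1, -3.3]
gripper_width: 0.0097
```

```bash
python3 -c "
from h import *
delta([.5918,-.164,.0326],172.0)
snap('12',(290,135,80,60),(215,150,80,60),10)
"
```

```text
tcp [ 0.5795 -0.1607  0.0346] rot [-1.7999e+02 -6.0000e-02  1.7199e+02] F [ 0.53 -0.06 -3.28] w 0.0097 j [  3.1  24.4 -21.6  -0.  -44.  -11.1] t 23.2
units [-0.253 -0.031  0.041] turn units -0.001
```

View pics/side12.png

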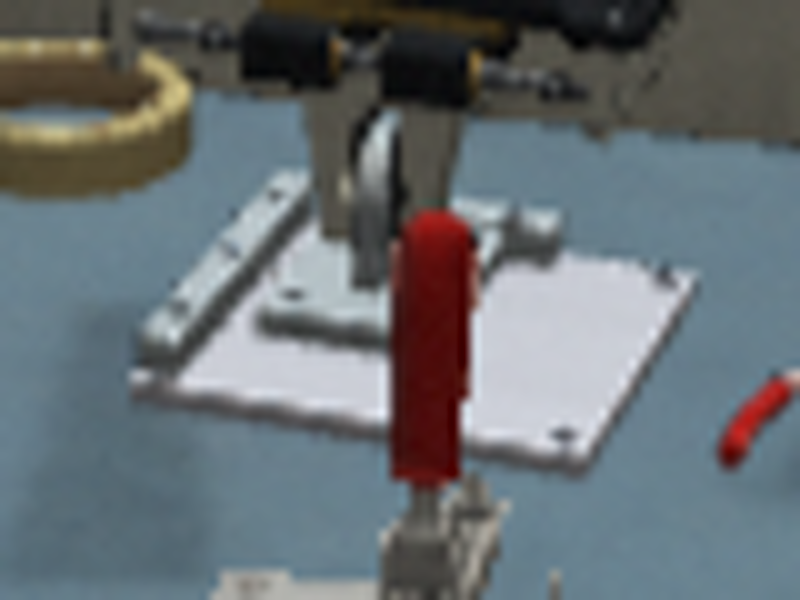

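Emit:
apply_moves([
  [255, [-0.1, 0, 0.015], 0],
  [255, [-0.1, 0, 0], 0],
  [255, [0, 0, 0], 0],
  [255, [0, 0, 0], 0],
])

```text
time_s: 23.8
tcp_pos: [0.5896, -0.1619, 0.0343]
eef_rot: [180.0, -0.0, 172.0]
contact_force: [-0.5, 0.5, -3.7]
gripper_width: 0.0097
```

Emit:
apply_moves([
  [255, [-0.03, 0, 0], 0],
  [255, [0, 0, 0], 0],
  [255, [0, 0, 0], 0],
])

```text
time_s: 24.18
tcp_pos: [0.5911, -0.1621, 0.0344]
eef_rot: [180.0, -0.0, 172.0]
contact_force: [0.8, -0.8, -3.4]
gripper_width: 0.0099
```

Emit:
apply_moves([
  [255, [-0.03, 0, 0], 0],
  [255, [0, 0, 0], 0],
  [255, [0, 0, 0], 0],
])

```text
time_s: 24.55
tcp_pos: [0.5927, -0.1623, 0.0344]
eef_rot: [-180.0, -0.0, 172.0]
contact_force: [-0.7, 0.1, -3.6]
gripper_width: 0.0099
```

Emit:
apply_moves([
  [255, [-0.03, 0, 0], 0],
  [255, [0, 0, 0], 0],
  [255, [0, 0, 0], 0],
])

```text
time_s: 24.92
tcp_pos: [0.5937, -0.1625, 0.0342]
eef_rot: [-180.0, -0.1, 172.0]
contact_force: [-2.8, 1.3, -2.9]
gripper_width: 0.0099
```

Emit:
apply_moves([
  [255, [-0.03, 0, 0], 0],
  [255, [0, 0, 0], 0],
  [255, [0, 0, 0], 0],
])

```text
time_s: 25.3
tcp_pos: [0.5937, -0.1626, 0.034]
eef_rot: [-180.0, -0.2, 172.0]
contact_force: [-5.4, 1.9, -0.6]
gripper_width: 0.0101
```

Emit:
apply_moves([
  [255, [0.03, 0, 0], 0],
  [255, [0, -0.04, 0], 0],
  [255, [0, 0, 0], 0],
  [255, [0, 0, 0], 0],
])

```text
time_s: 25.8
tcp_pos: [0.5934, -0.1645, 0.0342]
eef_rot: [180.0, -0.1, 172.0]
contact_force: [-4.1, 1.9, -4.1]
gripper_width: 0.0098
```

Emit:
apply_moves([
  [255, [0, -0.03, 0], 0],
  [255, [0, 0, 0], 0],
  [255, [0, 0, 0], 0],
])

```text
time_s: 26.18
tcp_pos: [0.5932, -0.1658, 0.0342]
eef_rot: [180.0, -0.0, 172.0]
contact_force: [-4.9, 3.1, -3.3]
gripper_width: 0.0093
```

Emit:
apply_moves([
  [255, [0, -0.03, 0], 0],
  [255, [0, 0, 0], 0],
  [255, [0, 0, 0], 0],
])

```text
time_s: 26.55
tcp_pos: [0.5933, -0.1659, 0.0343]
eef_rot: [179.9, -0.0, 172.0]
contact_force: [-3.9, 12.2, -2.3]
gripper_width: 0.0098
```

Emit:
apply_moves([
  [255, [0.01, 0.04, 0], 0],
  [255, [0, 0, 0.03], 0],
  [255, [0, 0, 0.01], 0],
  [255, [0, 0, 0], 0],
  [255, [0, 0, 0], 0],
])

```text
time_s: 27.18
tcp_pos: [0.5932, -0.1657, 0.0326]
eef_rot: [-180.0, 0.0, 172.0]
contact_force: [-3.8, 0.3, -0.5]
gripper_width: 0.0097
```

Emit:
apply_moves([
  [255, [0, -0.03, 0.005], 0],
  [255, [-0.03, 0, 0], 0],
  [255, [0, -0.02, 0], 0],
  [255, [-0.02, 0, 0], 0],
  [255, [0, 0, 0], 0],
  [255, [0, 0, 0], 0],
])

```text
time_s: 27.92
tcp_pos: [0.5933, -0.1659, 0.0327]
eef_rot: [179.9, -0.2, 172.0]
contact_force: [-15.3, 17.2, 13.4]
gripper_width: 0.0099
```

```bash
python3 -c "
from h import *
delta([.5918,-.164,.0326],172.0)
from plant import get_state; print(get_state()['moment'])
snap('13',(290,135,80,60),(215,150,80,60),10)
"
```

```text
tcp [ 0.5933 -0.1659  0.0327] rot [179.88  -0.2  172.01] F [-15.28  17.18  13.42] w 0.0099 j [  2.4  25.7 -19.6  -0.2 -44.9 -10.3] t 27.93
units [0.034 0.033 0.002] turn units 0.002
[ 6.26539599  5.30905316 -0.14498805]
```

View pics/side13.png

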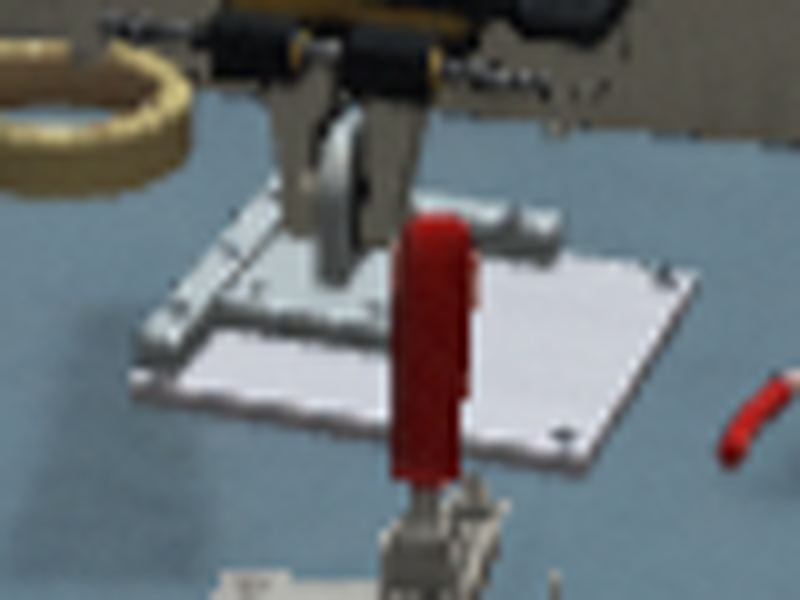

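View pics/top13.png

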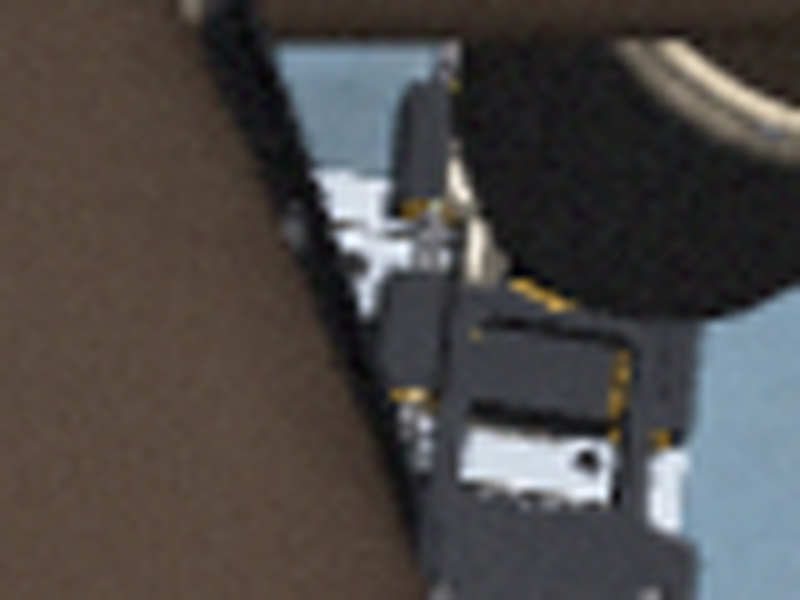

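Emit:
apply_moves([
  [255, [0, 0, -0.02], 0],
  [255, [0, 0, 0], 0],
  [255, [-0.01, -0.02, 0], 0],
  [255, [0, 0, 0], 0],
  [255, [0, 0, 0], 0],
  [255, [0, 0, 0], 0],
])

```text
time_s: 28.78
tcp_pos: [0.5933, -0.166, 0.0328]
eef_rot: [179.8, -0.3, 172.0]
contact_force: [-12.8, 22.9, 8.3]
gripper_width: 0.0098
```

```bash
python3 -c "
from h import *
delta([.5918,-.164,.0326],172.0)
from plant import get_state; print(get_state()['moment'])
"
```

```text
tcp [ 0.5933 -0.166   0.0328] rot [179.83  -0.25 172.  ] F [-12.78  22.94   8.3 ] w 0.0098 j [  2.4  25.8 -19.5  -0.3 -45.  -10.2] t 28.77
units [0.035 0.035 0.003] turn units 0.0
[ 7.89222333  4.81059701 -0.10732239]
```

Emit:
apply_moves([
  [255, [0, 0, -0.015], 0],
  [255, [0, 0, 0], 0],
  [255, [-0.02, 0, 0], 0],
  [255, [0, 0, 0], 0],
  [255, [0, 0, 0], 0],
  [255, [0, 0, 0], 0],
])

```text
time_s: 29.52
tcp_pos: [0.5933, -0.166, 0.0329]
eef_rot: [179.8, -0.4, 172.0]
contact_force: [-14.5, 22.1, 4.9]
gripper_width: 0.0095
```

```bash
python3 - <<'E'
from h import *
delta([.5918,-.164,.0326],172.0)
snap('14',(290,135,80,60),(215,150,80,60),10)
p=[0.56037,-0.14861,-0.1385]
# overlay predicted seated bracket, image shifts corrected using none
for n,o in(('side',(215,150)),('top',(290,135))):
    c=cam(n+'14');im=cv2.imread(f'pics/{n}14.png')
    M=[(34+a*32,-16+b*45,22) for a,b in((1,1),(-1,1),(-1,-1),(1,-1))]
    uv=(proj(c,place(p,M))-o+.5)*10-.5
    cv2.polylines(im,[np.int32(uv)],True,(0,0,255),1)
    for x0,y0,x1,y1,z in((66,-73,80,73,26),(-28,-75,56,-61,26),(-80,-75,80,75,10)):
        uv=(proj(c,place(p,[(x0,y0,z),(x1,y0,z),(x1,y1,z),(x0,y1,z)]))-o+.5)*10-.5
        cv2.polylines(im,[np.int32(uv)],True,(0,255,0),1)
    cv2.imwrite(f'pics/{n}14o.png',im)
E
```

```text
tcp [ 0.5933 -0.166   0.0329] rot [179.82  -0.36 171.97] F [-14.54  22.15   4.87] w 0.0095 j [  2.3  25.8 -19.3  -0.3 -45.2 -10.1] t 29.52
units [0.036 0.036 0.006] turn units -0.005
```

View pics/side14o.png

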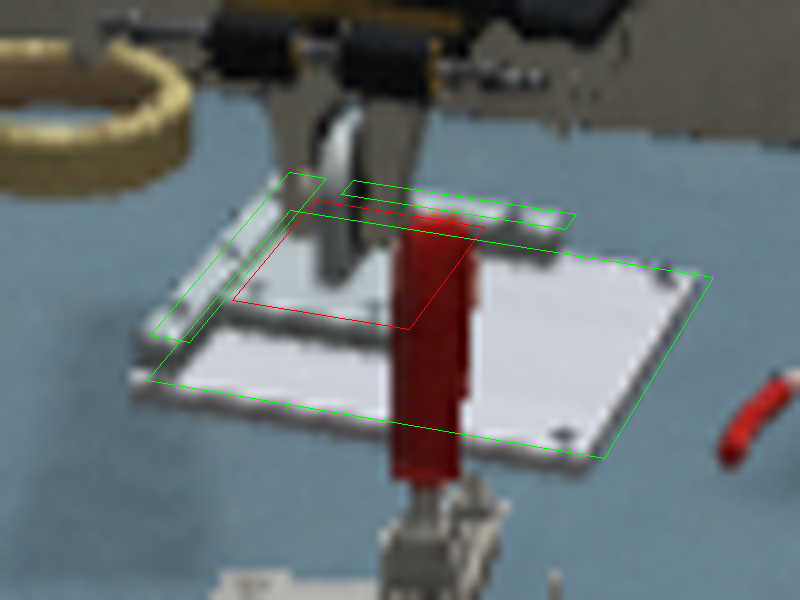

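View pics/top14o.png

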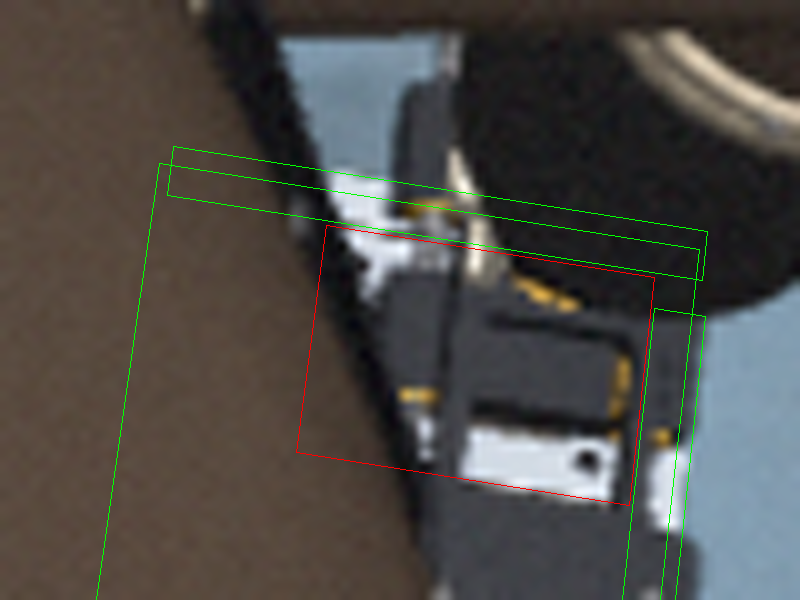

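Emit:
apply_moves([
  [255, [0, 0, 0], 0],
  [255, [0, 0, 0], 0],
  [255, [0, 0, 0], 0],
  [255, [0, 0, 0], 0],
])

```text
time_s: 30.12
tcp_pos: [0.5933, -0.166, 0.0329]
eef_rot: [179.8, -0.4, 172.0]
contact_force: [-14.8, 22.1, 6.7]
gripper_width: 0.0099
```

```bash
python3 -c "
from h import *
delta([.5933,-.166,.0329],172.0)
from plant import close_job; print(close_job())"
```

```text
tcp [ 0.5933 -0.166   0.0329] rot [179.82  -0.35 171.97] F [-14.8   22.11   6.68] w 0.0099 j [  2.3  25.8 -19.3  -0.3 -45.2 -10.1] t 30.12
units [ 0.001  0.    -0.   ] turn units -0.004
the job is handed in; nothing more can be done
None
```

The job is handed in at 30 s of the 72 s allowed. The pliers lie on the bench in front of the plate. The bracket is pressed into the corner and still gripped; the hand-in gave no verdict.

**Final reading:**
- **Push:** the wrist force was steady, about 17–18 N towards the longer fence and 20 N towards the shorter one. The wrist reads only the total, so I couldn't measure the force on each fence separately. Friction on the plate and between the fences may carry part of it.
- **Contact with both fences:** before lowering, I touched each fence separately with the bracket held just clear of the plate. The final position matched those contacts to about 0.1 mm.
- **Flatness:** tool height was 0.4 mm above the height where the bracket first met the plate, with a tilt of about 0.4° (0.007 rad).
- **Alignment:** the bracket's long side is along the longer fence to within about 1°, the limit of my fixture angle estimate (7–8°).
- **Grip:** the finger opening was 9.9 mm on the 10 mm lug, with the grip set to 50 N.

**What went wrong on the way:** the first slide along the plate jammed on friction about 10 mm short of the longer fence, with 45 N of vertical force. I backed off, lifted the bracket about 2 mm, touched both fences in the air, lowered it and pressed again.

**Disagreement:** the side camera sits about 1.5 px (3 mm) off the top camera. The offset is the same for plate and bracket, so their relative position agrees.

**Other objects:** I never went near the tally counter, tin or tape roll, and those visible in later pictures looked unmoved. I didn't measure them.

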